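Cam-lock the spare-fuse case into its shelf bracket

TASK

Make the spare-fuse case fast for the trip: slide it on the shelf, steel keeper post first, between the rails of its bracket until it meets the rubber buffer, then swing the steel cam lever its full quarter turn so that the hook catches the post and draws the case tight against the buffer. Let go of everything, and leave the other things on the shelf where they stand.

Things in the scene. Friction and masses are not known exactly. Their poses are not given: they have to be found in the camera images.
- case: Closed rectangular aluminium case, 130 mm (its x) by 96 mm (its y) by 50 mm high, 0.55 to 0.8 kg, loose. Origin: centre of its underside. z up. A black bar handle stands on its lid and a steel keeper post stands on the lid near its +x end.
- handle (a point): Centre of the case's bar handle, 78 mm above the case's underside, over its centre. The bar runs 50 mm along the case's x, is 12 mm wide (case y) and 12 mm high, with 22 mm of free height under it (two legs 42 mm apart).
- keeper (a point): The keeper post on the case: upright steel pin, 8 mm diameter, rising 22 mm above the lid to 72 mm above the underside, 12 mm in from the case's +x end face, on its centre line, greased. This point is 64 mm above the underside, the height of the hook's middle.
- dock: Dark steel bracket fixed on the shelf. Origin: on the shelf, on the centre line, at the front face of its upright back plate (50 mm high). x points from the bay's open mouth to the back plate, z up. The case goes in from the -x side, sliding on the shelf along +x (the bay has no floor), its own x along the bracket's x.
- pivot (a point): Point on the cam's upright axis, 12 mm in +x of the bracket's origin, at the height of the lever's middle, 85 mm above the shelf.
- lever_grip (a point): Point on the cam lever 60 mm from the pivot axis, at the lever's mid height (85 mm above the shelf). The lever is a straight flat steel bar, 12 mm wide, 20 mm high (74 to 94 mm above the shelf), reaching 80 mm from the axis. It points along the bracket's -y when open and along its +x when closed.
- cam (a joint): Cam angle in rad: 0 open (starts at 0 to 0.12), 1.57 fully closed against its stop; grows anticlockwise seen from above. The lever and the hook turn together; it stays where it is left. Turning takes some 2 to 10 N at the lever's end, most between 0.6 and 1.35 as the hook draws the post towards the pivot; from 1.35 on the draw stays constant.
- pad (a joint): Compression of the sprung rubber buffer in m: 0 free, 0.008 at most; about 2 N to start, 0.7 N more for each mm. With the case properly drawn up it reads about 0.006.
- cap_a: Bystander: red plastic fender end cap, domed, 72 mm diameter, 52 mm high. Origin: centre of underside.
- cap_b: Bystander: a second, equal red fender end cap.
- wedge: Bystander: chrome door wedge, 112 by 36 mm, up to 36 mm high. Origin: centre of underside.
- hourglass: Bystander: glass hourglass between dark wooden discs, 64 mm diameter, 115 mm high. Origin: centre of underside.
- penpot: Bystander: stoneware pen pot, 76 mm diameter, 92 mm high, pens in it up to 160 mm. Origin: centre of underside.
- mug: Bystander: white mug, 80 mm diameter, 85 mm high. Origin: centre of underside.
- rule: Bystander: clear flat rule with a brass strip, 250 by 50 mm, 9 mm thick, lying behind the bracket. Origin: centre of underside.
- bay_mouth (a point): Centre of the bay's mouth, on the shelf, 128 mm in -x of the bracket's origin. From here to the back plate two parallel guide rails, 34 mm high, leave 103 mm between them; in front they go on 18 mm high and flare outwards to about 145 mm wide, 39 mm further out.
- buffer (a point): Centre of the rubber buffer's front face, 40 mm above the shelf, 10 mm in -x of the bracket's origin when free (case centre then 75 mm in -x of the origin when it just touches). The face is 60 mm wide and 18 mm high. The hook catches the post if the case's end face is within about 6 mm of the free buffer.
- hook_tip (a point): Tip of the cam's hook, a curved steel wall 8 mm high (60 to 68 mm above the shelf). Open, the hook overhangs the +y half of the bay's back end, to about 41 mm in -x of the origin: the lid (50 mm) slides under it and the post beside it, so slide the case in at shelf level; lowering it from above at the back would strike the hook.
Mind the look-alikes: they are no part of the job. What is shaped like the case but turquoise is not meant.

How it is judged:
By the outcome, as a careful person would: the job done as asked, in the order asked, and still so for the second after the job is handed in, with the robot touching nothing.
It also fails if it takes over 51 s, if anything falls off the work surface, if the arm or the gripper's body presses on something with over 40 N, if the wrist force passes 120 N, or if a joint passes its speed limit or range.

ROBOT

A 6-joint arm with a two-finger parallel gripper is mounted at the origin on the work surface. World frame = base frame: x ahead of the robot, y to its left, z up, the work surface at z = 0. Lengths are in m, angles in rad, forces in N, time in s.
With the tool pointing down it reaches from about 0.35 to 0.775 m from the base axis. Payload 7.3 kg.
Tool frame: the origin (TCP) lies between the finger pads; the fingertips stand 17 mm ahead of it and the grasp point (between the pads) lies 2 mm behind it; z points along the fingers, y is the direction in which the jaws open and shut (so a half turn about z gives the same grasp; the last joint's range is limited). The gripper opens to 92 mm and grips with 3 to 60 N. Pads are 19 mm wide; open, the fingers measure 130 mm over their backs; the gripper's body (75 mm by 190 mm) begins 47 mm behind the grasp point.
Start: joints at [1.015, 0.342, 1.524, -0, 1.275, -0.146], TCP at [0.209, 0.482, 0.244] pointing down, gripper open.
Joint ranges: [-2.53, 2.53], [-0.77, 2.02], [0.04, 2.7], [-1, 4.14], [0.28, 2.66], [-3.11, 3.11]. Speed limits (rad/s): [2.57, 2.57, 3.14, 3.14, 3.14, 3.14].

INTERFACE

Orientations are given as [roll, pitch, yaw] about the fixed x, y, z axes, in that order (R = Rz(yaw) Ry(pitch) Rx(roll)).
In Python, from cell import sensors, vision, hand_in gives the robot as it stands.
- The arm moves only by the tool step_arm, never from a script. Its argument "series" is a list of rows, each a list of 5 numbers: the opening, from 0 (shut) to 1 (fully open), then the shift along the world's x, y, z each as a share of 25 mm, from -1 to 1, then the turn about the world's z as a share of 0.08 rad, from -1 to 1. A call has 1 to 12 rows; each row shifts and turns the commanded pose from where the row before left it; what a row does not reach is not made up. A row lasts 1/10 s, in which the tool goes at most 50 mm and 8.59 degrees, less where a joint would pass 70% of its speed; a pose out of reach is approached as far as the arm can. A call with a number of a shift or a turn outside -1 to 1 is refused whole. A call with a gripper value outside its range is refused whole. The fingers move at their own pace and stop on an object; "squeeze" is the grip in N (left out, the last holds). Time passes only in rows, so rows that do not move let the fingers close. It gives the time, the measured TCP pose, the force and the opening at its end, in the units of the state.
- sensors.observe(): the state, without advancing time (a new reading comes with each control period).
- vision.read_camera(name): name is "scene" or "top" or "wrist"; returns a dict with "pixels" (384x512x3 uint8, blue, green, red), "range_z" (384x512 float32, m along the optical axis (not along the pixel's ray), 0 where there is no reading), "camera_matrix" (3x3 intrinsics, pixels), "pose" (4x4, takes a point from camera to world coordinates). Camera axes: x right, y down, z forward; pixel columns grow to the right and rows downward; lengths in m; the calibration is good to about 2 mm. The wrist camera is an equidistant fisheye: a pixel r from the principal point sees the ray r / f radians off the axis. A picture is of the moment at which its call begins.
- hand_in(): hands the job in, once; it reports no verdict.
The state is a dict: "time": time; "qpos": joint angles; "qvel": joint speeds; "joint_efforts": joint torques, N m; "tool_pos": TCP position; "tool_rot": TCP orientation; "contact_force": force on the tool from outside, world axes, zero at the start; "torque": the same for the moment, N m; "opening": finger opening in m.
Only numpy, scipy, OpenCV 4.12 (cv2) and the standard library are available. Lean on these libraries where they do the work, as an engineer would, in place of code of your own. Each camera call takes 0.05 s, during which the arm holds its last target.

## Working session

There is one attempt and no reset: what is moved stays moved. The work goes in short steps, Python scripts to look and compute and a tool call to move; the robot and the scene stay as the last step left them, time stands still between calls to the robot, and variables do not carry over. Pictures are saved under pics/ and viewed, and the job is handed in when it is done.

Besides the shell and the picture viewer there is one more tool, called after "Emit:" as a command line: name --pt "numbers of a row" for each row, then --argument value for the rest. step_arm: Moves the arm, as the interface text tells. Its arguments: {"type":"object","properties":{"series":{"type":"array","items":{"type":"array","items":{"type":"number","minimum":-1,"maximum":1}}},"squeeze":{"type":"number"}},"required":["series"]}

```bash
mkdir -p pics; ls; cat > h.py <<'E'
import numpy as np, cv2
from cell import sensors, vision, hand_in
def world(c,u,v):
    z=c["range_z"][v,u]; K=c["camera_matrix"]
    p=np.array([(u-K[0,2])/K[0,0]*z,(v-K[1,2])/K[1,1]*z,z,1.0])
    return (c["pose"]@p)[:3]
def cloud(c):
    K=c["camera_matrix"]; z=c["range_z"]; v,u=np.mgrid[:384,:512]
    P=np.stack([(u-K[0,2])/K[0,0]*z,(v-K[1,2])/K[1,1]*z,z,np.ones_like(z)],-1)
    return (P@c["pose"].T)[...,:3]
def proj(c,p):
    q=np.linalg.inv(c["pose"])@np.append(p,1); K=c["camera_matrix"]
    return (K@(q[:3]/q[2]))[:2]
E
python3 - <<'E'
from h import *
print(sensors.observe())
import pickle
for n in ["scene","top"]:
    c=vision.read_camera(n); pickle.dump(c,open(n+".pkl","wb"))
    cv2.imwrite(f"pics/{n}0.png",cv2.resize(c["pixels"],(800,600))); print(n,c["camera_matrix"],c["pose"])
E
```

```text
pics
{'time': 0.0, 'qpos': array([ 1.01499931e+00,  3.42719748e-01,  1.52504289e+00, -3.66676057e-06,
        1.27538163e+00, -1.46040618e-01]), 'qvel': array([ 0.00019639, -0.00146363, -0.00078462, -0.00041319, -0.00050413,
       -0.00025412]), 'joint_efforts': array([-8.71980683e-04, -4.31236231e+01, -2.44224018e+01,  7.18108658e-02,
        5.59470069e-02, -1.84706341e-04]), 'tool_pos': array([0.20894559, 0.48120586, 0.24303746]), 'tool_rot': array([-3.14005705e+00, -2.22323951e-04,  2.73183715e+00]), 'contact_force': array([ 0.17292627,  0.32867465, -0.12097925]), 'torque': array([-0.02298961, -0.0131068 , -0.00051845]), 'opening': 0.09214860363442162}
scene [[383.15966588   0.         253.48136655]
 [  0.         383.15966588 186.54988896]
 [  0.           0.           1.        ]] [[ 0.83028092  0.37971396 -0.40798396  0.92262541]
 [ 0.55733785 -0.56939723  0.60428579 -0.58094699]
 [-0.00284919 -0.72911186 -0.68438861  0.74380237]
 [ 0.          0.          0.          1.        ]]
top [[359.08817822   0.         251.37126464]
 [  0.         359.08817822 199.80455836]
 [  0.           0.           1.        ]] [[-0.02674938 -0.98468579  0.17227408  0.37743203]
 [-0.99933047  0.02203765 -0.02920521 -0.00954038]
 [ 0.02496144 -0.17293996 -0.98461601  1.12617222]
 [ 0.          0.          0.          1.        ]]
```

View pics/scene0.png

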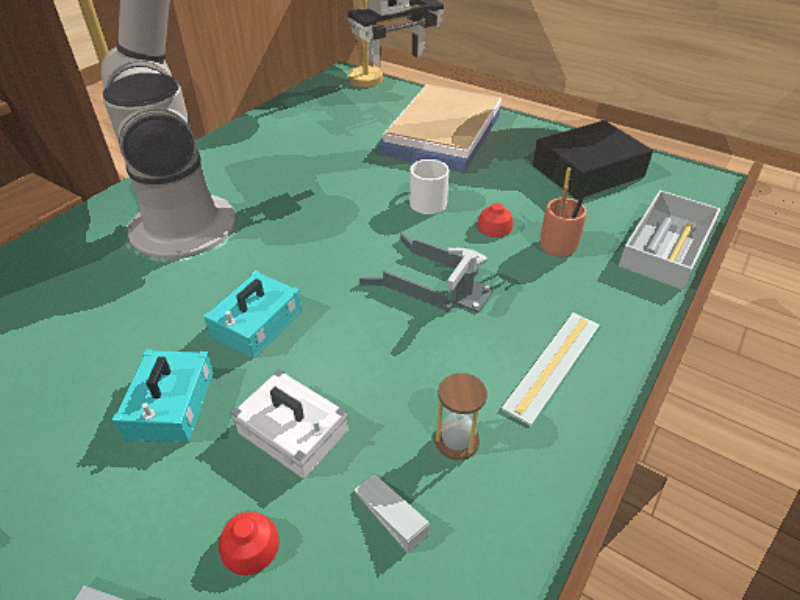

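View pics/top0.png

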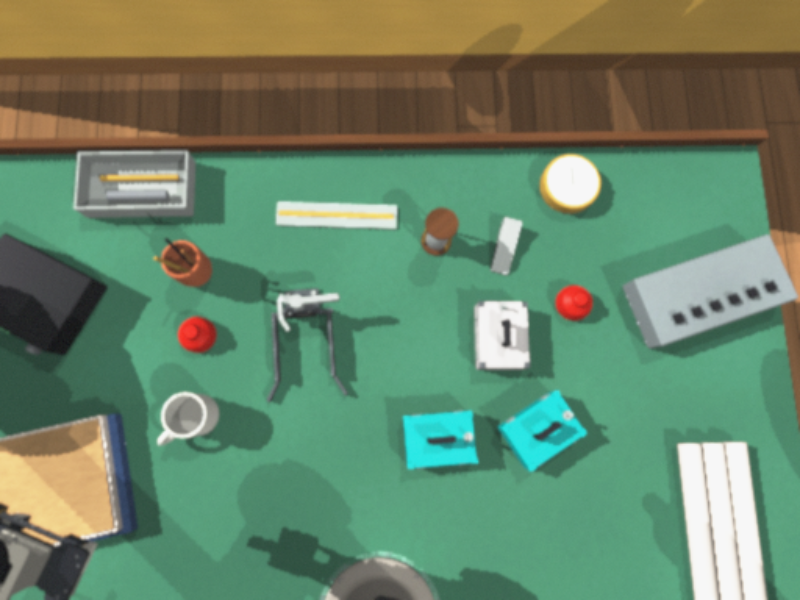

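```bash
python3 - <<'E'
from h import *
import pickle
s=pickle.load(open("scene.pkl","rb"));t=pickle.load(open("top.pkl","rb"))
a=cv2.resize(s["pixels"][225:310,140:235],None,fx=6,fy=6,interpolation=2)
b=cv2.resize(s["pixels"][140:215,220:330],None,fx=5,fy=5,interpolation=2)
cv2.imwrite("pics/ca.png",a);cv2.imwrite("pics/cb.png",b)
c=cv2.resize(t["pixels"][170:270,150:360],None,fx=3.8,fy=3.8,interpolation=2);cv2.imwrite("pics/cc.png",c)
for n,c in (("s",s),("t",t)):
    P=cloud(c); hsv=cv2.cvtColor(c["pixels"],cv2.COLOR_BGR2HSV)
    # lid
    for nm,lo,hi,box in (("case",.046,.054,(.4,.62,-.32,-.1)),):
        m=(P[...,2]>lo)&(P[...,2]<hi)&(P[...,0]>box[0])&(P[...,0]<box[1])&(P[...,1]>box[2])&(P[...,1]<box[3])
        q=P[m][:,:2].astype(np.float32); print(n,nm,len(q),cv2.minAreaRect(q),q.min(0),q.max(0))
    def blob(nm,zl,zh,b):
        m=(P[...,2]>zl)&(P[...,2]<zh)&(P[...,0]>b[0])&(P[...,0]<b[1])&(P[...,1]>b[2])&(P[...,1]<b[3])
        q=P[m]; 
        if len(q): print(n,nm,len(q),q.mean(0).round(4),cv2.minAreaRect(q[:,:2].astype(np.float32)))
    blob("handle/keeper",.06,.1,(.4,.62,-.32,-.1))
    blob("handle",.078,.1,(.4,.62,-.32,-.1))
    blob("lever",.088,.1,(.35,.7,0.0,.25))
    blob("rails",.025,.038,(.3,.7,0.0,.22))
    blob("flare",.012,.02,(.3,.7,0.0,.22))
E
```

```text
s case 1985 ((0.5194417834281921, -0.2553768754005432), (0.09774942696094513, 0.13199615478515625), 88.45364379882812) [ 0.45370615 -0.3059856 ] [ 0.58578277 -0.2049404 ]
s handle/keeper 205 [ 0.5286 -0.257   0.0781] ((0.5366798639297485, -0.25614842772483826), (0.012719615362584591, 0.08091177046298981), 87.25235748291016)
s handle 131 [ 0.5215 -0.2563  0.0831] ((0.5207026600837708, -0.25538164377212524), (0.012719615362584591, 0.048920661211013794), 87.25235748291016)
s lever 148 [0.5894 0.1099 0.0932] ((0.5914463996887207, 0.10717140138149261), (0.024071499705314636, 0.0914805680513382), 10.376117706298828)
s rails 317 [0.5182 0.1248 0.0311] ((0.5220926403999329, 0.13609760999679565), (0.15204045176506042, 0.11961869895458221), 2.9682178497314453)
s flare 258 [0.4989 0.1225 0.016 ] ((0.5018323063850403, 0.1367597132921219), (0.19038169085979462, 0.15521787106990814), 4.109740734100342)
t case 1159 ((0.5209268927574158, -0.2560226321220398), (0.09745187312364578, 0.12941411137580872), 88.52132415771484) [ 0.4552969 -0.3059201] [ 0.5867582  -0.20579453]
t handle/keeper 85 [ 0.5236 -0.2547  0.0807] ((0.5346813201904297, -0.2550666332244873), (0.010977630503475666, 0.08020756393671036), 88.82605743408203)
t handle 67 [ 0.5188 -0.2551  0.0831] ((0.5188425779342651, -0.2547420859336853), (0.010977630503475666, 0.04800323769450188), 88.82605743408203)
t lever 158 [0.5879 0.1131 0.0928] ((0.5847635269165039, 0.10806982219219208), (0.09057776629924774, 0.02459605038166046), 88.6622543334961)
t rails 207 [0.5172 0.1395 0.0326] ((0.5112776160240173, 0.13636749982833862), (0.1276966780424118, 0.11539456248283386), 3.3597800731658936)
t flare 104 [0.4779 0.1348 0.016 ] ((0.4948916733264923, 0.13341596722602844), (0.17444515228271484, 0.15488997101783752), 3.102473735809326)
```

View pics/ca.png

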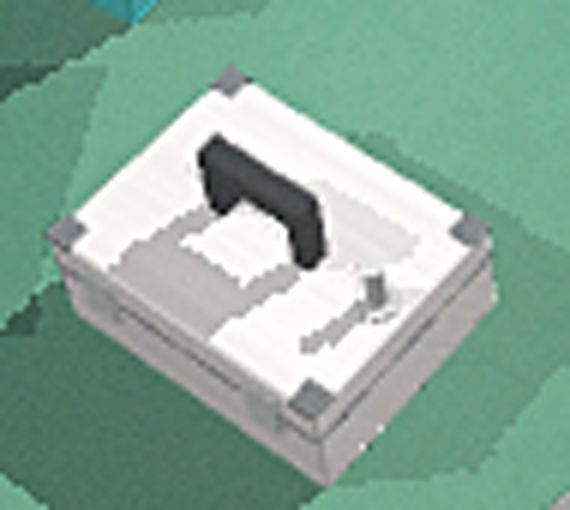

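View pics/cb.png

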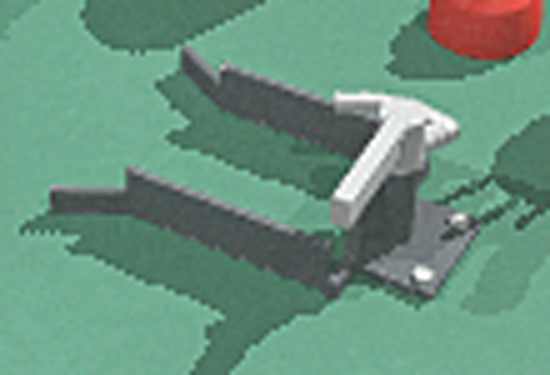

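View pics/cc.png

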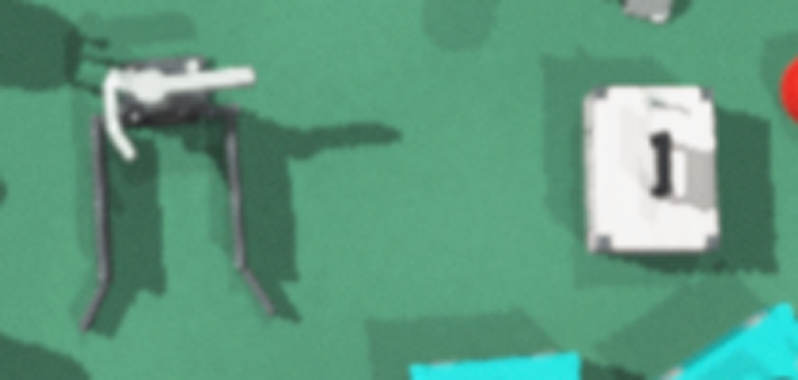

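Candidates for the case in scene0.png are the silver box at (290,420), a turquoise box at (253,312) and another at (165,395). The description says aluminium, so I choose the silver one. The close crop confirms it: black handle at (260,200), and the steel post at (378,290) sits at its world +x end. The bracket's mouth faces the robot, and its lever points to world -y.

Next I fit the dock axis from the rails.

```bash
python3 - <<'E'
from h import *
import pickle
for n in("scene","top"):
    c=pickle.load(open(n+".pkl","rb"));P=cloud(c)
    X,Y,Z=P[...,0],P[...,1],P[...,2]
    for nm,m in (("L",(Y>.17)&(Y<.21)),("R",(Y>.06)&(Y<.105))):
        mm=m&(Z>.029)&(Z<.037)&(X>.43)&(X<.56); q=P[mm][:,:2].astype(np.float32)
        vx,vy,x0,y0=cv2.fitLine(q,cv2.DIST_HUBER,0,.01,.01).ravel()
        print(n,nm,len(q),"yaw",np.degrees(np.arctan(vy/vx)).round(2),"y at .5",(y0+vy/vx*(.5-x0)).round(4),"y at.55",(y0+vy/vx*(.55-x0)).round(4),"x",q[:,0].min(),q[:,0].max(), "spread",np.std(q[:,1]-(y0+vy/vx*(q[:,0]-x0))))
    m=(Z>.046)&(Z<.053)&(X>.52)&(X<.65)&(Y>.07)&(Y<.2);q=P[m];print("backplate top",len(q),cv2.minAreaRect(q[:,:2].astype(np.float32)))
    m=(Z>.085)&(X>.5)&(X<.7)&(Y>.02)&(Y<.22);q=P[m];print("lever z",np.percentile(q[:,2],[5,50,95]))
    q=q[q[:,2]>.09]
    for y in np.arange(.05,.18,.01):
        k=q[abs(q[:,1]-y)<.005]
        if len(k):print(round(y,3),len(k),k[:,0].min().round(4),k[:,0].max().round(4))
E
```

```text
scene L 82 yaw 4.06 y at .5 0.1897 y at.55 0.1933 x 0.44338912 0.54654104 spread 0.0021867594
scene R 99 yaw 4.25 y at .5 0.0805 y at.55 0.0842 x 0.44985172 0.5595944 spread 0.0023976562
backplate top 18 ((0.5865612626075745, 0.12676672637462616), (0.03879707679152489, 0.009668761864304543), 66.5676040649414)
lever z [0.08637544 0.09341553 0.09544861]
0.06 8 0.5872 0.598
0.07 11 0.5885 0.5977
0.08 15 0.5863 0.5971
0.09 13 0.5852 0.5961
0.1 13 0.5861 0.5945
0.11 12 0.5831 0.5949
0.12 12 0.5822 0.593
0.13 15 0.5781 0.5945
0.14 20 0.5731 0.5979
0.15 15 0.5726 0.5956
top L 78 yaw 2.9 y at .5 0.1899 y at.55 0.1924 x 0.44445825 0.5582545 spread 0.0019648832
top R 66 yaw 3.64 y at .5 0.081 y at.55 0.0842 x 0.4507931 0.55877054 spread 0.0017448359
backplate top 78 ((0.5738883018493652, 0.1400519460439682), (0.020525863394141197, 0.06393608450889587), 4.94026517868042)
lever z [0.08861459 0.09282622 0.09625845]
0.06 4 0.5868 0.596
0.07 16 0.5868 0.5959
0.08 11 0.5858 0.5964
0.09 12 0.5847 0.5965
0.1 14 0.5842 0.5939
0.11 12 0.5844 0.5939
0.12 12 0.581 0.5915
0.13 16 0.5762 0.5936
0.14 32 0.5732 0.5979
0.15 13 0.5767 0.5946
```

Emit:
step_arm --pt "0.6 0.41 -0.98 0 0.16" --pt "0.6 0.41 -0.98 0 0.16" --pt "0.6 0.41 -0.98 0 0.16" --pt "0.6 0.41 -0.98 0 0.16" --pt "0.6 0.41 -0.98 0 0.16" --pt "0.6 0.41 -0.98 0 0.16" --pt "0.6 0.41 -0.98 0 0.16" --pt "0.6 0.41 -0.98 0 0.16" --pt "0.6 0.41 -0.98 0 0.16" --pt "0.6 0.41 -0.98 0 0.16" --pt "0.6 0.41 -0.98 0 0.16" --pt "0.6 0.41 -0.98 0 0.16"

```text
time: 1.3
tool_pos: [0.3322, 0.1865, 0.2436]
tool_rot: [-3.141, -0.0, 2.886]
contact_force: [0.9, -0.1, -0.0]
opening: 0.0551
```

Emit:
step_arm --pt "0.6 0.41 -0.98 0 0.16" --pt "0.6 0.41 -0.98 0 0.16" --pt "0.6 0.41 -0.98 0 0.16" --pt "0.6 0.41 -0.98 0 0.16" --pt "0.6 0.41 -0.98 0 0.16" --pt "0.6 0.41 -0.98 0 0.16" --pt "0.6 0.41 -0.98 0 0.16" --pt "0.6 0.41 -0.98 0 0.16" --pt "0.6 0.41 -0.98 0 0.16" --pt "0.6 0.41 -0.98 0 0.16" --pt "0.6 0.41 -0.98 0 0.16" --pt "0.6 0.41 -0.98 0 0.16"

```text
time: 2.5
tool_pos: [0.4553, -0.1075, 0.2434]
tool_rot: [3.141, -0.001, 3.039]
contact_force: [0.4, 1.1, -0.2]
opening: 0.0553
```

Emit:
step_arm --pt "0.6 0.41 -0.98 0 0.16" --pt "0.6 0.41 -0.98 0 0.16" --pt "0.6 0.41 -0.98 0 0.16" --pt "0.6 0.41 -0.98 0 0.16" --pt "0.6 0.41 -0.98 0 0.16" --pt "0.6 0.41 -0.98 0 0.16" --pt "0.6 0 0 0 0"

```text
time: 3.2
tool_pos: [0.5171, -0.2561, 0.2427]
tool_rot: [-3.141, -0.001, 3.114]
contact_force: [0.0, -0.2, -0.7]
opening: 0.0551
```

Emit:
step_arm --pt "0.6 0.1 0 -0.95 0" --pt "0.6 0 0 -0.95 0" --pt "0.6 0 0 -0.95 0" --pt "0.6 0 0 -0.95 0" --pt "0.6 0 0 -0.95 0" --pt "0.6 0 0 -0.95 0" --pt "0.6 0 0 -0.95 0" --pt "0.6 0 0 0 0"

```text
time: 4.0
tool_pos: [0.517, -0.2515, 0.0743]
tool_rot: [3.137, -0.006, 3.116]
contact_force: [-0.3, 0.2, 0.5]
opening: 0.055
```

Emit:
step_arm --pt "0 0 0 0 0" --pt "0 0 0 0 0" --pt "0 0 0 0 0" --pt "0 0 0 0 0" --pt "0 0 0 0 0" --squeeze 40

```text
time: 4.5
tool_pos: [0.5194, -0.2536, 0.0781]
tool_rot: [-3.141, 0.001, 3.116]
contact_force: [-0.9, 0.2, -0.5]
opening: 0.0197
```

Emit:
step_arm --pt "0 0 0 0 0" --pt "0 0 0 0 0" --pt "0 0 0 0 0"

```text
time: 4.8
tool_pos: [0.5193, -0.2536, 0.0778]
tool_rot: [-3.141, 0.0, 3.116]
contact_force: [-0.8, -0.3, 2.1]
opening: 0.0113
```

Emit:
step_arm --pt "0 0 0 0.4 0" --pt "0 0 0 0.9 0" --pt "0 0 0 0.9 0" --pt "0 0 0 0.9 0" --pt "0 0 0 0.9 0" --pt "0 0 0 0.5 0" --pt "0 0 0 0 0"

```text
time: 5.5
tool_pos: [0.5196, -0.2537, 0.1913]
tool_rot: [-3.14, 0.002, 3.116]
contact_force: [0.9, 0.3, -7.3]
opening: 0.0116
```

```bash
python3 - <<'E'
from h import *
c=vision.read_camera("scene"); cv2.imwrite("pics/s1.png",cv2.resize(c["pixels"][150:330,60:300],(800,600)))
print(sensors.observe()["contact_force"],sensors.observe()["opening"])
E
```

```text
[ 0.60547946 -0.56553165 -8.02868831] 0.011510090666209944
```

View pics/s1.png

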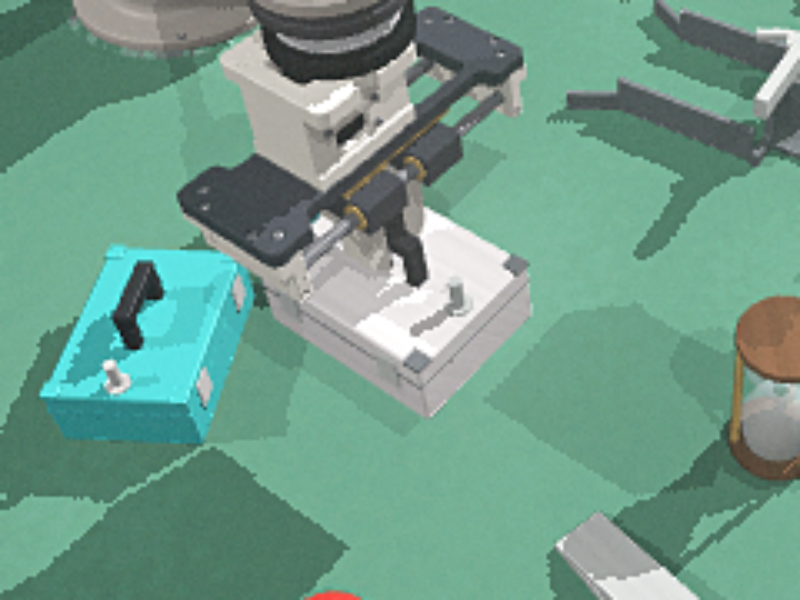

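The silver case hangs level in the jaws, gripped at (410,265) with the post at (457,293) on its far end. Next I carry it to just in front of the bay mouth.

Emit:
step_arm --pt "0 -0.2 0.5 0 0.07" --pt "0 -0.37 0.95 0 0.07" --pt "0 -0.37 0.95 0 0.07" --pt "0 -0.37 0.95 0 0.07" --pt "0 -0.37 0.95 0 0.07" --pt "0 -0.37 0.95 0 0.07" --pt "0 -0.37 0.95 0 0.07" --pt "0 -0.37 0.95 0 0.07" --pt "0 -0.37 0.95 0 0.07" --pt "0 -0.37 0.95 0 0.07" --pt "0 -0.37 0.95 0 0.07" --pt "0 -0.37 0.95 0 0.07"

```text
time: 6.75
tool_pos: [0.4103, 0.0219, 0.1889]
tool_rot: [3.141, -0.003, -3.1]
contact_force: [0.8, 0.4, -6.6]
opening: 0.0114
```

Emit:
step_arm --pt "0 -0.37 0.95 0 0.07" --pt "0 -0.37 0.95 0 0.07" --pt "0 -0.37 0.95 0 0.07" --pt "0 -0.37 0.95 0 0.07" --pt "0 -0.2 0.48 0 0.07" --pt "0 0 0 0 0" --pt "0 0 0 0 0"

```text
time: 7.45
tool_pos: [0.3692, 0.1275, 0.1893]
tool_rot: [-3.141, -0.002, -3.071]
contact_force: [-0.4, -0.1, -7.8]
opening: 0.0115
```

```bash
python3 - <<'E'
from h import *
o=sensors.observe();print(o["tool_pos"],o["tool_rot"],o["qpos"])
c=vision.read_camera("scene"); cv2.imwrite("pics/s2.png",cv2.resize(c["pixels"][70:250,150:390],(800,600)))
c=vision.read_camera("top"); cv2.imwrite("pics/t2.png",cv2.resize(c["pixels"][120:320,120:350],(800,600)))
P=cloud(c)
X,Y,Z=P[...,0],P[...,1],P[...,2]
m=(Z>.157)&(Z<.17)&(X>.25)&(X<.5)&(Y>0)&(Y<.25);q=P[m];print(len(q),cv2.minAreaRect(q[:,:2].astype(np.float32)),q.min(0),q.max(0))
E
```

```text
[0.3692494  0.12750681 0.18931615] [-3.14140182e+00 -1.69708311e-03 -3.07080198e+00] [ 1.35713837e-01  1.58438136e-01  1.94348395e+00 -9.30647599e-05
  1.04137646e+00 -1.50582626e+00]
209 ((0.3701392412185669, 0.12507417798042297), (0.13002632558345795, 0.09680287539958954), 3.8540422916412354) [0.30254204 0.07320423 0.15710229] [0.43758675 0.16904459 0.16587772]
```

View pics/t2.png

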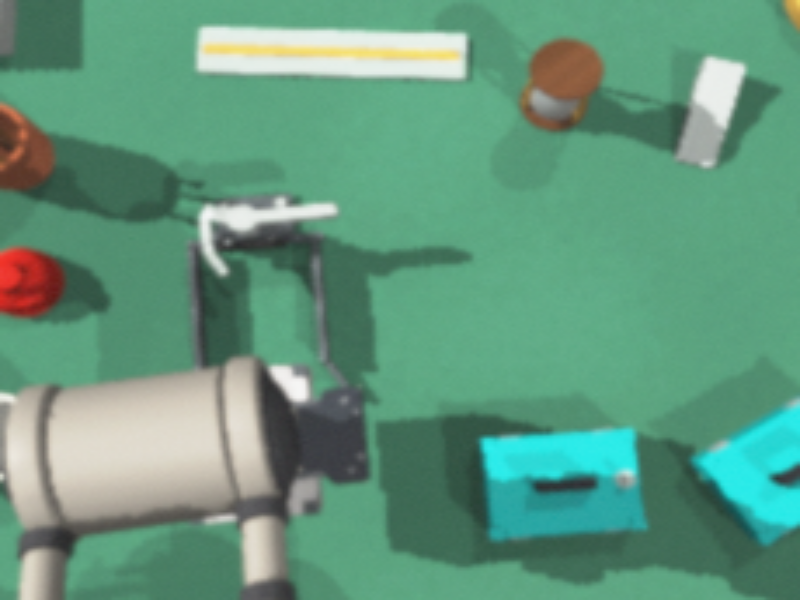

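View pics/s2.png

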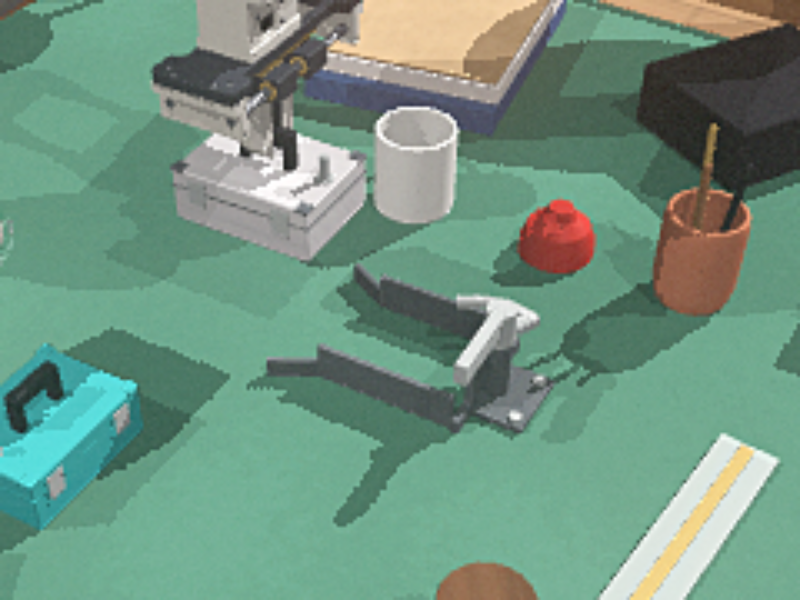

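Emit:
step_arm --pt "0 0 0 -0.6 -0.07" --pt "0 0 0 -0.9 0" --pt "0 0 0 -0.9 0" --pt "0 0 0 -0.9 0" --pt "0 0 0 -0.7 0" --pt "0 0 0 -0.3 0" --pt "0 0 0 0 0" --pt "0 0 0 0 0"

```text
time: 8.35
tool_pos: [0.371, 0.1272, 0.083]
tool_rot: [3.141, 0.001, -3.078]
contact_force: [0.5, 0.0, -6.8]
opening: 0.0114
```

Emit:
step_arm --pt "0 0 0 -0.08 0" --pt "0 0 0 -0.08 0" --pt "0 0 0 0 0"

```text
time: 8.65
tool_pos: [0.3705, 0.1273, 0.0787]
tool_rot: [3.141, 0.0, -3.078]
contact_force: [0.7, -0.1, -7.8]
opening: 0.0114
```

Emit:
step_arm --pt "0 0 0 -0.05 0" --pt "0 0.5 0.03 0 0" --pt "0 0.6 0.04 0 0" --pt "0 0.6 0.04 0 0" --pt "0 0 0 0 0"

```text
time: 9.15
tool_pos: [0.4153, 0.1302, 0.0778]
tool_rot: [3.141, 0.004, -3.078]
contact_force: [1.1, 1.0, -5.6]
opening: 0.0118
```

Emit:
step_arm --pt "0 0.5 0.03 -0.02 0" --pt "0 0.6 0.04 0 0" --pt "0 0.6 0.04 0 0" --pt "0 0.6 0.04 0 0" --pt "0 0 0 0 0"

```text
time: 9.65
tool_pos: [0.4718, 0.134, 0.0776]
tool_rot: [3.141, 0.003, -3.078]
contact_force: [2.5, 0.0, 3.1]
opening: 0.0115
```

```bash
python3 - <<'E'
from h import *
o=sensors.observe();print(o["tool_pos"],o["contact_force"],o["torque"])
c=vision.read_camera("scene"); cv2.imwrite("pics/s3.png",cv2.resize(c["pixels"][110:230,200:360],(800,600)))
E
```

```text
[0.47180376 0.13398781 0.07764496] [2.49894976 0.03287747 3.077776  ] [ 0.06274432 -0.39490737 -0.03524822]
```

View pics/s3.png

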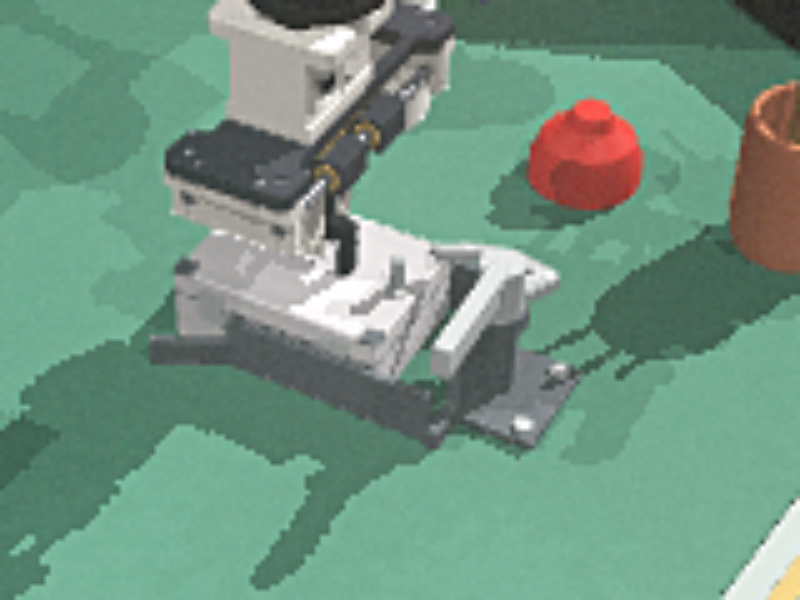

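The case is between the rails, with the post at (398,275) heading beside the hook. I advance gently until the force changes.

Emit:
step_arm --pt "0 0.4 0.026 0.02 0" --pt "0 0.3 0.02 0 0" --pt "0 0.2 0.013 0 0" --pt "0 0 0 0 0"

```text
time: 10.1
tool_pos: [0.491, 0.1353, 0.0776]
tool_rot: [-3.142, -0.003, -3.078]
contact_force: [-6.0, -1.1, 8.7]
opening: 0.0116
```

Emit:
step_arm --pt "0 0.06 0.004 0 0" --pt "0 0 0 0 0"

```text
time: 10.3
tool_pos: [0.4911, 0.1353, 0.0776]
tool_rot: [-3.141, -0.006, -3.077]
contact_force: [-10.4, -0.1, 12.3]
opening: 0.0113
```

Emit:
step_arm --pt "0 0.06 0.004 0 0" --pt "0 0 0 0 0"

```text
time: 10.5
tool_pos: [0.4928, 0.1354, 0.0776]
tool_rot: [-3.142, -0.005, -3.077]
contact_force: [-9.5, -0.9, 12.2]
opening: 0.0116
```

Emit:
step_arm --pt "0 0 0 0.03 0" --pt "0 0 0 0.03 0" --pt "0 0 0 0 0"

```text
time: 10.8
tool_pos: [0.4953, 0.1354, 0.0782]
tool_rot: [3.142, -0.001, -3.078]
contact_force: [-0.2, 0.6, -8.1]
opening: 0.0116
```

```bash
python3 - <<'E'
from h import *
o=sensors.observe();print(o["tool_pos"],o["contact_force"],o["torque"])
c=vision.read_camera("scene"); cv2.imwrite("pics/s4.png",cv2.resize(c["pixels"][130:210,235:335],(800,640))[:600])
c=vision.read_camera("top"); cv2.imwrite("pics/t4.png",cv2.resize(c["pixels"][165:265,160:260],(600,600)))
E
```

```text
[0.49529293 0.13541191 0.07815214] [-0.21086738  0.62236865 -8.05249542] [0.02443905 0.0229286  0.01899864]
```

View pics/s4.png

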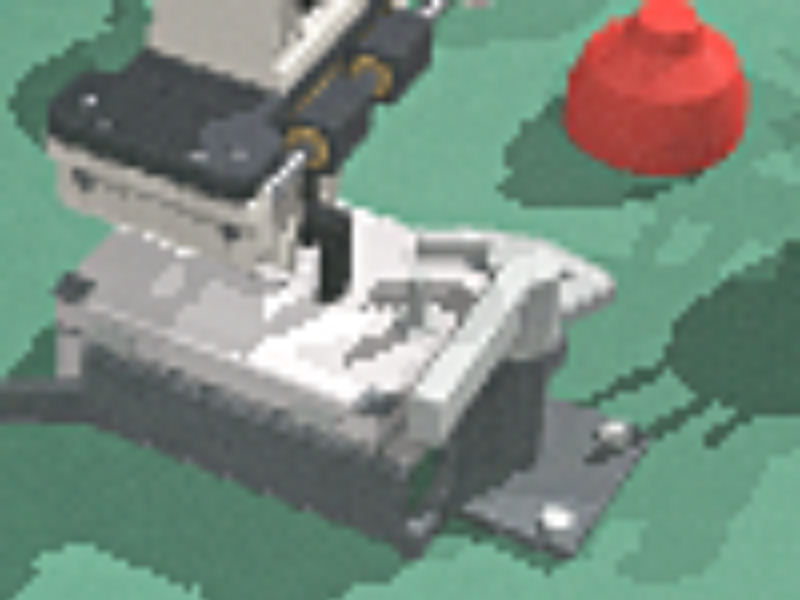

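View pics/t4.png

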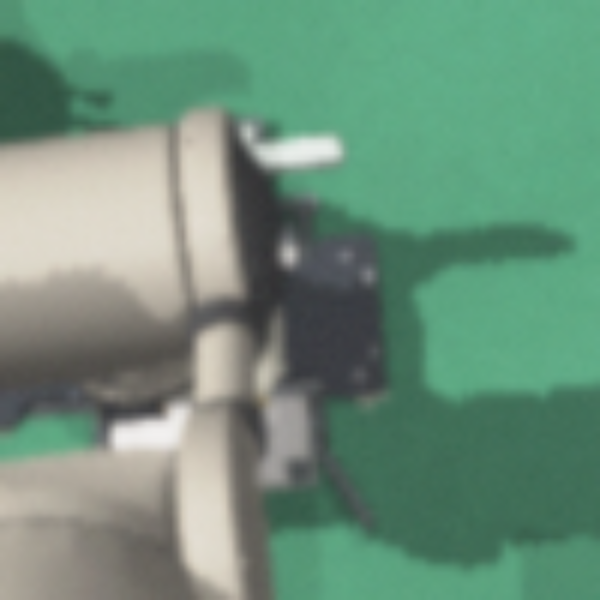

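The post is now beside the hook. The earlier resistance was shelf friction from pressing down, and it disappeared once I eased the height. I continue in fine steps to find the buffer.

Emit:
step_arm --pt "0 0.06 0.004 -0.01 0" --pt "0 0.06 0.004 0 0" --pt "0 0 0 0 0"

```text
time: 11.2
tool_pos: [0.4987, 0.1357, 0.0782]
tool_rot: [3.142, -0.001, -3.078]
contact_force: [-0.0, -0.8, -7.9]
opening: 0.0115
```

Emit:
step_arm --pt "0 0.06 0.004 0 0" --pt "0 0 0 0 0"

```text
time: 11.4
tool_pos: [0.5, 0.1357, 0.0783]
tool_rot: [3.142, -0.001, -3.078]
contact_force: [-2.6, -0.3, -6.2]
opening: 0.0119
```

Emit:
step_arm --pt "0 0.06 0.004 0 0" --pt "0 0 0 0 0"

```text
time: 11.6
tool_pos: [0.5015, 0.1359, 0.0783]
tool_rot: [3.142, -0.001, -3.078]
contact_force: [-2.7, -0.3, -7.1]
opening: 0.0119
```

Emit:
step_arm --pt "0 0 0 -0.03 0" --pt "0 0 0 0 0" --pt "0.35 0 0 0 0" --pt "0.35 0 0 0 0" --pt "0.35 0 0 0 0" --pt "0.35 0 0 0 0"

```text
time: 12.2
tool_pos: [0.5028, 0.136, 0.0783]
tool_rot: [3.141, 0.002, -3.078]
contact_force: [-0.3, -0.0, 0.7]
opening: 0.0318
```

Emit:
step_arm --pt "0.35 0 0 0.4 0" --pt "0.35 0 0 0.9 0" --pt "0.35 0 0 0.9 0" --pt "0.35 0 0 0.9 0" --pt "0.35 0 0 0.9 0" --pt "0 -0.8 -0.8 0 0" --pt "0 -0.8 -0.8 0 0" --pt "0 -0.8 -0.8 0 0" --pt "0 -0.8 -0.8 0 0" --pt "0 0 0 0 0"

```text
time: 13.2
tool_pos: [0.42, 0.0545, 0.1785]
tool_rot: [-3.141, -0.001, -3.08]
contact_force: [-0.4, -0.7, -0.2]
opening: 0.0008
```

```bash
python3 - <<'E'
from h import *
import pickle
o=sensors.observe();print(o["tool_pos"],o["contact_force"],o["opening"])
for n in("scene","top"):
    c=vision.read_camera(n); pickle.dump(c,open(n+"5.pkl","wb"))
    P=cloud(c);X,Y,Z=P[...,0],P[...,1],P[...,2]
    m=(Z>.046)&(Z<.054)&(X>.42)&(X<.565)&(Y>.08)&(Y<.19);q=P[m];print(n,len(q),cv2.minAreaRect(q[:,:2].astype(np.float32)),q.max(0))
    if n=="scene":cv2.imwrite("pics/s5.png",cv2.resize(c["pixels"][130:210,235:335],(800,640))[:600])
    else: cv2.imwrite("pics/t5.png",cv2.resize(c["pixels"][165:265,160:260],(600,600)))
E
```

```text
[0.41998706 0.05454144 0.17847928] [-0.36967342 -0.73525719 -0.18114693] 0.0008009319105795862
scene 812 ((0.49950456619262695, 0.13316650688648224), (0.12565699219703674, 0.10154440253973007), 3.2346365451812744) [0.56485097 0.1818696  0.05389719]
top 359 ((0.5431288480758667, 0.1358826756477356), (0.042828820645809174, 0.09661852568387985), 0.4461219608783722) [0.56487705 0.18421784 0.05394687]
```

View pics/s5.png

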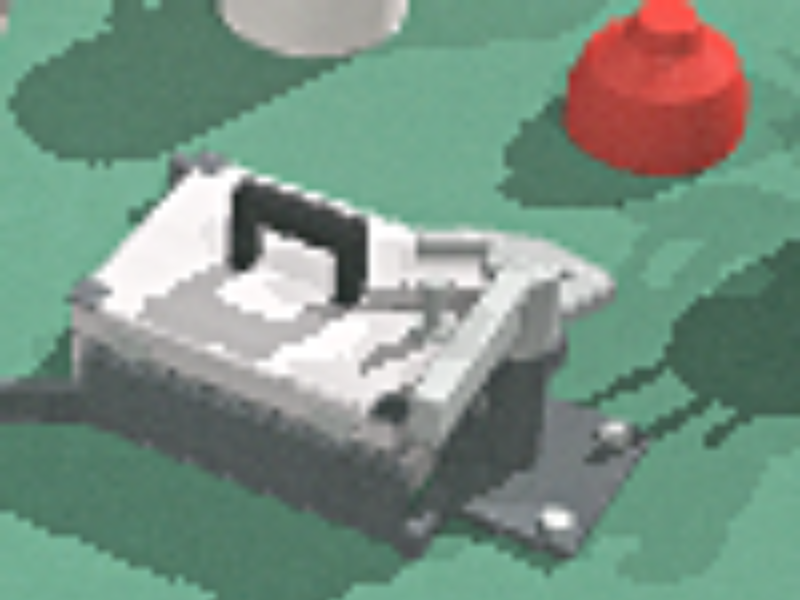

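View pics/t5.png

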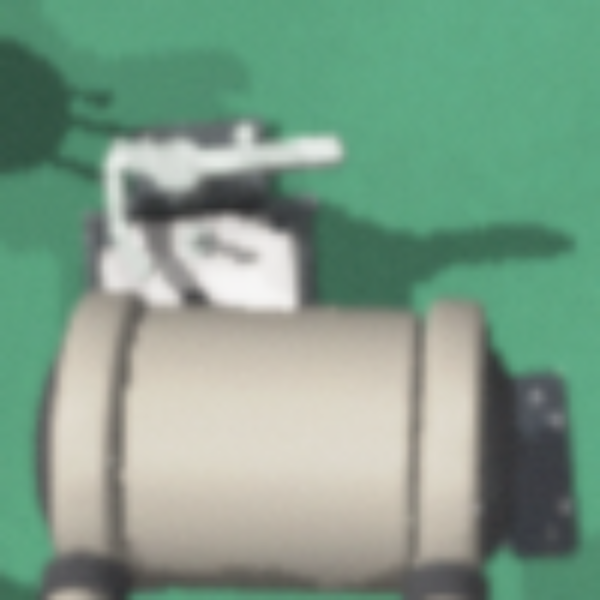

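The case is seated and still: the handle at (300,235) is free of the gripper, and the post at (437,297) is beside the hook. Next I turn the wrist so the open fingers can straddle the lever.

Emit:
step_arm --pt "0.45 0.34 0.05 0 -0.97" --pt "0.45 0.34 0.05 0 -0.97" --pt "0.45 0.34 0.05 0 -0.97" --pt "0.45 0.34 0.05 0 -0.97" --pt "0.45 0.34 0.05 0 -0.97" --pt "0.45 0.34 0.05 0 -0.97" --pt "0.45 0.34 0.05 0 -0.97" --pt "0.45 0.34 0.05 0 -0.97" --pt "0.45 0.34 0.05 0 -0.97" --pt "0.45 0.34 0.05 0 -0.97" --pt "0.45 0.34 0.05 0 -0.97" --pt "0.45 0.34 0.05 0 -0.97"

```text
time: 14.5
tool_pos: [0.5252, 0.0718, 0.1779]
tool_rot: [3.141, 0.0, 2.272]
contact_force: [0.8, -0.7, 0.5]
opening: 0.0413
```

Emit:
step_arm --pt "0.45 0.34 0.05 0 -0.97" --pt "0.45 0.34 0.05 0 -0.97" --pt "0.45 0.34 0.05 0 -0.97" --pt "0.45 0.34 0.05 0 -0.97" --pt "0.45 0.34 0.05 0 -0.97" --pt "0.45 0.34 0.05 0 -0.97" --pt "0.45 0.34 0.05 0 -0.97" --pt "0.45 0.34 0.05 0 -0.97" --pt "0.45 0 0 0 0" --pt "0.45 0 0 0 0"

```text
time: 15.5
tool_pos: [0.5921, 0.0815, 0.1775]
tool_rot: [-3.141, -0.0, 1.656]
contact_force: [-0.1, -0.2, -1.0]
opening: 0.0413
```

```bash
python3 - <<'E'
from h import *
o=sensors.observe();print(o["tool_pos"],o["tool_rot"],o["opening"],o["qpos"])
c=vision.read_camera("wrist"); cv2.imwrite("pics/w6.png",cv2.resize(c["pixels"],(800,600)))
c=vision.read_camera("scene"); cv2.imwrite("pics/s6.png",cv2.resize(c["pixels"][100:230,200:373],(800,600)))
P=cloud(c);X,Y,Z=P[...,0],P[...,1],P[...,2]
t=vision.read_camera("top");P=cloud(t);X,Y,Z=P[...,0],P[...,1],P[...,2]
for nm,b in (("hourglass",(.55,.8,-.2,-.0)),("pens",(.5,.75,.2,.4)),("rule",(.65,.8,-.0,.3))):
    m=(X>b[0])&(X<b[1])&(Y>b[2])&(Y<b[3])&(Z>.006)&(Z<.17);q=P[m]
    if len(q):print(nm,len(q),q.min(0),q.max(0))
E
```

```text
[0.59207123 0.08148508 0.17752094] [-3.14145869e+00 -6.84563275e-05  1.65621795e+00] 0.04128174529252018 [ 8.55421759e-03  5.30036663e-01  1.41200357e+00  6.22010748e-05
  1.19969124e+00 -7.68899696e-02]
hourglass 636 [ 0.6387031  -0.16746288  0.00600726] [ 0.79926236 -0.00094554  0.1212459 ]
pens 1137 [0.50421629 0.31217662 0.00600638] [0.70625504 0.39510581 0.16304815]
rule 51 [0.75527656 0.00150522 0.00628079] [0.79978846 0.02765049 0.01227552]
```

View pics/s6.png

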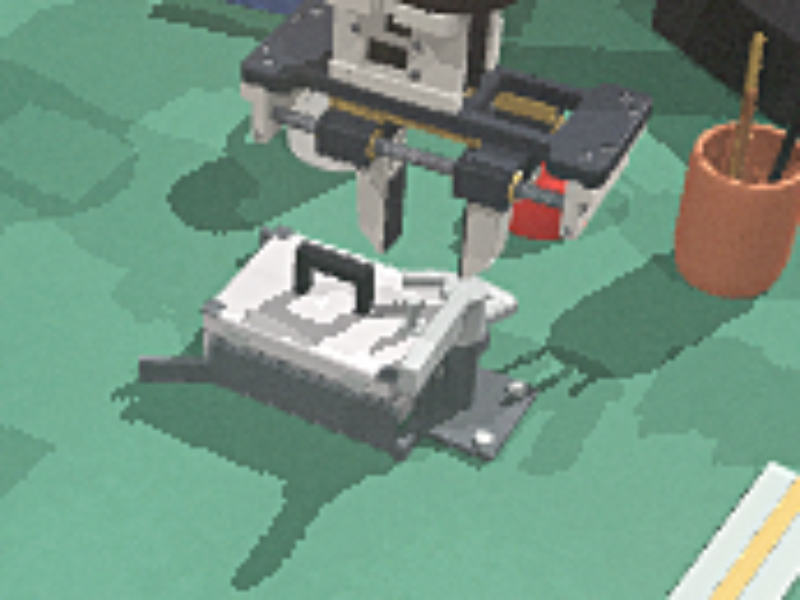

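View pics/w6.png

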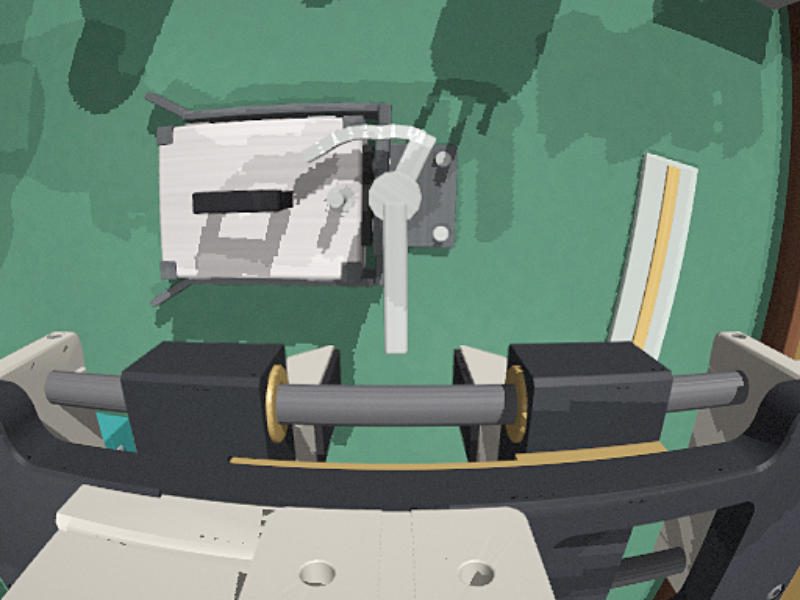

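The wrist view shows the lever running from the pivot at (395,195) to its tip at (397,350), centred between the fingers at (320,400) and (480,400). I lower the fingers over it and close to a loose cage.

Emit:
step_arm --pt "0.45 0 0 -0.7 0" --pt "0.45 0 0 -0.9 0" --pt "0.45 0 0 -0.9 0" --pt "0.45 0 0 -0.7 0" --pt "0.45 0 0 -0.5 0" --pt "0.2 0 0 0 0" --pt "0.2 0 0 0 0" --pt "0.2 0 0 0 0" --squeeze 15

```text
time: 16.45
tool_pos: [0.5926, 0.0809, 0.0864]
tool_rot: [3.139, 0.0, 1.654]
contact_force: [-0.2, -0.8, -0.5]
opening: 0.022
```

```bash
python3 - <<'E'
from h import *
o=sensors.observe();p=o["tool_pos"];yaw=o["tool_rot"][2];print(p,yaw,o["contact_force"],o["opening"])
P=np.array([.5867,.1411]); 
phi0=yaw-np.pi; r=np.hypot(*(p[:2]-P)); print("r",r,"phi from pos",np.arctan2(*(p[:2]-P)[::-1]),"yaw-phi",phi0)
# 24 rows of 0.066 rad
prev=p[:2]; a0=np.arctan2(*(p[:2]-P)[::-1])
for k in range(1,27):
    a=a0+.065*k; q=P+.06*np.array([np.cos(a),np.sin(a)])
    d=(q-prev)/.025; print(k,round(a,3),d.round(2)); prev=q
E
```

```text
[0.59262989 0.08087915 0.0863973 ] 1.653517012618014 [-0.2412007  -0.76792235 -0.4596566 ] 0.021987469888128913
r 0.0605120997701537 phi from pos -1.4726436742245186 yaw-phi -1.488075640971779
1 -1.408 [0.15 0.04]
2 -1.343 [0.15 0.03]
3 -1.278 [0.15 0.04]
4 -1.213 [0.15 0.05]
5 -1.148 [0.14 0.06]
6 -1.083 [0.14 0.07]
7 -1.018 [0.14 0.08]
8 -0.953 [0.13 0.09]
9 -0.888 [0.12 0.09]
10 -0.823 [0.12 0.1 ]
11 -0.758 [0.11 0.11]
12 -0.693 [0.1  0.12]
13 -0.628 [0.1  0.12]
14 -0.563 [0.09 0.13]
15 -0.498 [0.08 0.13]
16 -0.433 [0.07 0.14]
17 -0.368 [0.06 0.14]
18 -0.303 [0.05 0.15]
19 -0.238 [0.04 0.15]
20 -0.173 [0.03 0.15]
21 -0.108 [0.02 0.15]
22 -0.043 [0.01 0.16]
23 0.022 [0.   0.16]
24 0.087 [-0.01  0.16]
25 0.152 [-0.02  0.15]
26 0.217 [-0.03  0.15]
```

Emit:
step_arm --pt "0.2 0.15 0.02 0 0.81" --pt "0.2 0.15 0.03 0 0.81" --pt "0.2 0.15 0.04 0 0.81" --pt "0.2 0.15 0.05 0 0.81" --pt "0.2 0.14 0.06 0 0.81" --pt "0.2 0.14 0.07 0 0.81" --pt "0.2 0.14 0.08 0 0.81" --pt "0.2 0.13 0.09 0 0.81" --pt "0.2 0 0 0 0"

```text
time: 17.35
tool_pos: [0.6214, 0.092, 0.0862]
tool_rot: [3.14, 0.001, 2.173]
contact_force: [0.2, -0.7, 0.2]
opening: 0.0182
```

```bash
python3 - <<'E'
from h import *
o=sensors.observe();p=o["tool_pos"];print(p,o["tool_rot"][2]-np.pi,o["contact_force"],o["opening"]); d=p[:2]-np.array([.5867,.1411]); print(np.hypot(*d),np.arctan2(d[1],d[0]))
c=vision.read_camera("wrist"); cv2.imwrite("pics/w7.png",cv2.resize(c["pixels"],(800,600)))
E
```

```text
[0.62138356 0.09198786 0.08624262] -0.9690234905265642 [ 0.24534314 -0.73835281  0.23689574] 0.018198907139670928
0.06012447212245584 -0.9559136933580438
```

View pics/w7.png

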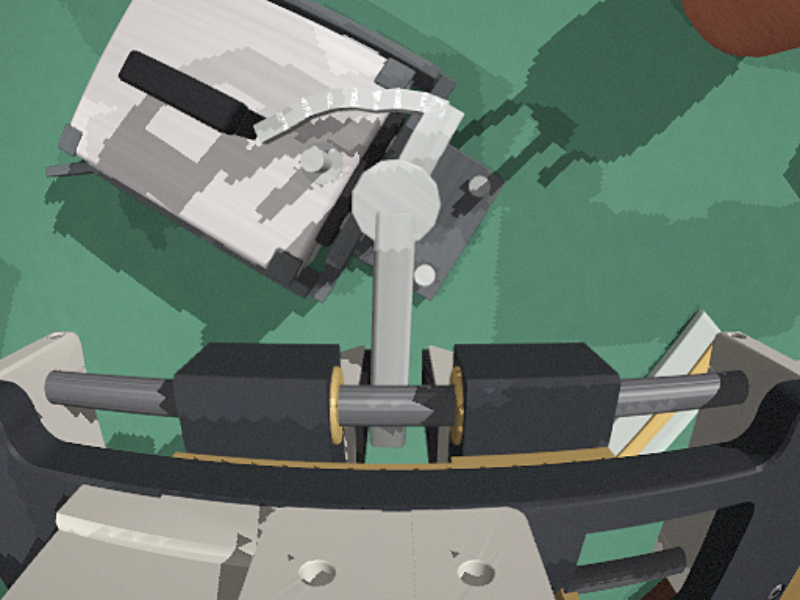

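The lever at (392,330) follows inside the cage. The hook arc, tip at (258,132), is sweeping round the outside of the post at (315,160) as intended. I keep swinging.

Emit:
step_arm --pt "0.2 0.12 0.09 0 0.81" --pt "0.2 0.12 0.1 0 0.81" --pt "0.2 0.11 0.11 0 0.81" --pt "0.2 0.1 0.12 0 0.81" --pt "0.2 0.1 0.12 0 0.81" --pt "0.2 0.09 0.13 0 0.81" --pt "0.2 0 0 0 0"

```text
time: 18.1
tool_pos: [0.6369, 0.1088, 0.0857]
tool_rot: [3.141, 0.001, 2.56]
contact_force: [0.5, 0.2, 0.1]
opening: 0.0186
```

Emit:
step_arm --pt "0.2 0.08 0.13 0 0.81" --pt "0.2 0.07 0.14 0 0.81" --pt "0.2 0.06 0.14 0 0.81" --pt "0.2 0.05 0.15 0 0.81" --pt "0.2 0.04 0.15 0 0.81" --pt "0.2 0.03 0.15 0 0.81" --pt "0.2 0 0 0 0"

```text
time: 18.8
tool_pos: [0.6452, 0.1298, 0.0856]
tool_rot: [-3.141, 0.001, 2.948]
contact_force: [0.9, -1.1, 0.3]
opening: 0.018
```

```bash
python3 - <<'E'
from h import *
o=sensors.observe();p=o["tool_pos"];print(p,o["tool_rot"][2]-np.pi,o["contact_force"],o["opening"]); d=p[:2]-np.array([.5867,.1411]); print(np.hypot(*d),np.arctan2(d[1],d[0]))
c=vision.read_camera("wrist"); cv2.imwrite("pics/w8.png",cv2.resize(c["pixels"],(800,600)))
E
```

```text
[0.64515844 0.1297547  0.08559952] -0.19401531719407528 [ 0.89369448 -1.0712439   0.33252573] 0.018039096346751923
0.059549179526521716 -0.19169163171238277
```

View pics/w8.png

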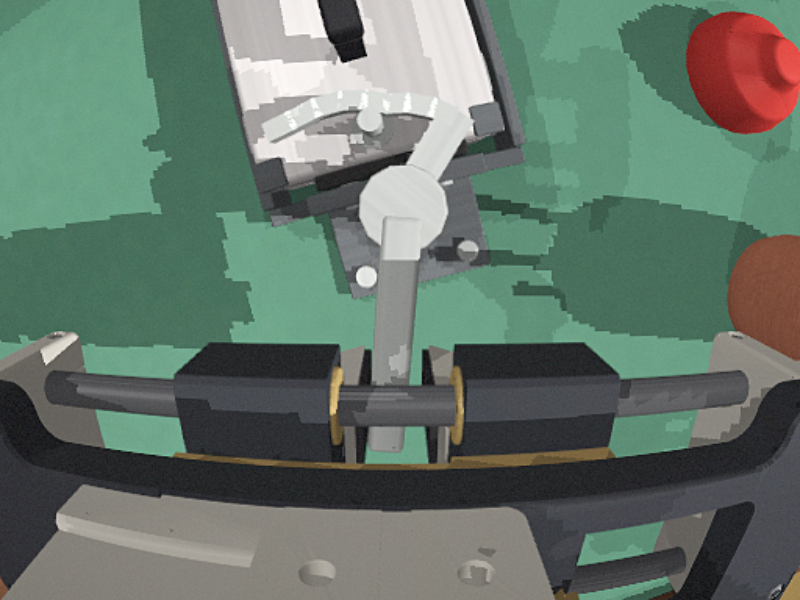

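The hook at (330,100) now lies behind the post at (370,122). I go on to the stop, with a small overshoot to take up the cage slack.

Emit:
step_arm --pt "0.2 0.02 0.15 0 0.81" --pt "0.2 0.01 0.16 0 0.81" --pt "0.2 0 0.16 0 0.81" --pt "0.2 0 0.16 0 0.81" --pt "0.2 0 0 0 0"

```text
time: 19.35
tool_pos: [0.6457, 0.146, 0.0855]
tool_rot: [3.141, 0.001, -3.077]
contact_force: [0.6, 0.4, -1.2]
opening: 0.0183
```

Emit:
step_arm --pt "0.2 0 0.08 0 0" --pt "0.2 0 0 0 0"

```text
time: 19.55
tool_pos: [0.6457, 0.1479, 0.0854]
tool_rot: [3.141, 0.0, -3.077]
contact_force: [0.9, -1.8, 0.3]
opening: 0.0183
```

Emit:
step_arm --pt "0.2 0 0.08 0 0" --pt "0.2 0 0 0 0"

```text
time: 19.75
tool_pos: [0.6457, 0.1501, 0.0853]
tool_rot: [3.141, 0.0, -3.075]
contact_force: [0.3, -0.9, 1.1]
opening: 0.0185
```

Emit:
step_arm --pt "0.2 0 0.08 0 0" --pt "0.2 0 0 0 0"

```text
time: 19.95
tool_pos: [0.6457, 0.1504, 0.0853]
tool_rot: [-3.139, -0.0, -3.075]
contact_force: [0.6, -7.5, 1.4]
opening: 0.0184
```

Emit:
step_arm --pt "0.2 0 0.08 0 0" --pt "0.2 0 0 0 0"

```text
time: 20.15
tool_pos: [0.6457, 0.1505, 0.0853]
tool_rot: [-3.137, -0.001, -3.076]
contact_force: [-0.4, -14.5, 2.6]
opening: 0.0187
```

```bash
python3 - <<'E'
from h import *
o=sensors.observe();print(o["tool_pos"],o["contact_force"],o["torque"])
c=vision.read_camera("wrist"); cv2.imwrite("pics/w9.png",cv2.resize(c["pixels"],(800,600)))
E
```

```text
[0.64573918 0.15048591 0.08527878] [ -0.35179028 -14.4987504    2.64292812] [-2.22680327 -0.01017828 -0.10106938]
```

View pics/w9.png

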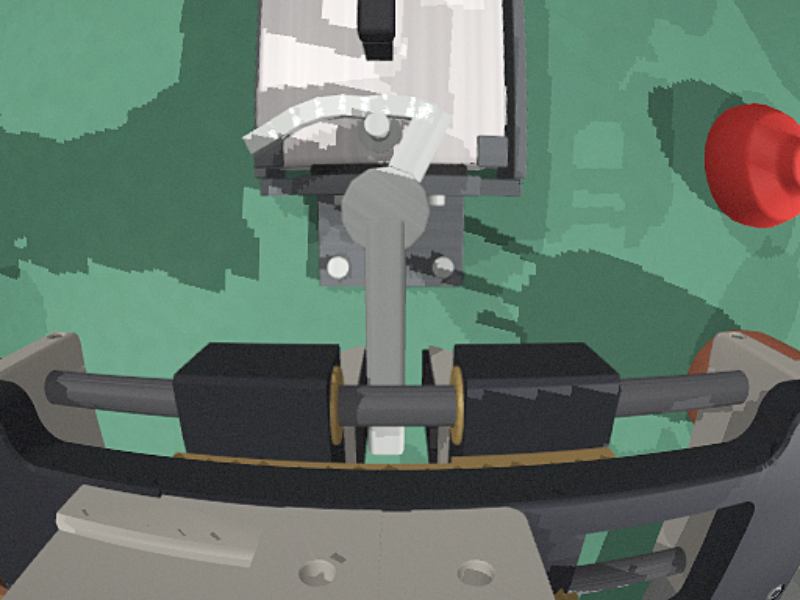

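Resistance climbs to 14 N with no further motion, so the lever is at its stop. The wrist view shows it along the bracket's +x, with the hook wrapped round the post at (378,125). I release and rise clear.

Emit:
step_arm --pt "0.2 0 -0.15 0 0" --pt "0.35 0 -0.15 0 0" --pt "0.35 0 0 0 0" --pt "0.35 0 0 0 0" --pt "0.35 0 0 0.5 0" --pt "0.35 0 0 0.9 0" --pt "0.35 0 0 0.9 0" --pt "0.35 0 0 0.9 0" --pt "0.35 0 0 0.9 0" --pt "0.35 0 0 0.9 0" --pt "0.35 0 0 0 0"

```text
time: 21.3
tool_pos: [0.6472, 0.147, 0.2151]
tool_rot: [3.141, 0.008, -3.074]
contact_force: [0.3, 1.1, 0.4]
opening: 0.0319
```

Emit:
step_arm --pt "0.35 -0.3 -0.95 0 0" --pt "0.35 -0.3 -0.95 0 0" --pt "0.35 -0.3 -0.95 0 0" --pt "0.35 -0.3 -0.95 0 0" --pt "0.35 -0.3 -0.95 0 0" --pt "0.35 -0.3 -0.95 0 0" --pt "0.35 -0.3 -0.95 0 0" --pt "0.35 -0.3 -0.95 0 0" --pt "0.35 -0.3 -0.95 0 0" --pt "0.35 -0.3 -0.95 0 0" --pt "0.35 0 0 0 0" --pt "0.35 0 0 0 0"

```text
time: 22.5
tool_pos: [0.5705, -0.0911, 0.21]
tool_rot: [3.141, -0.0, -3.076]
contact_force: [-0.4, 0.3, 0.0]
opening: 0.0322
```

```bash
python3 - <<'E'
from h import *
import pickle
o=sensors.observe();print(o["time"],o["tool_pos"],o["contact_force"])
for n in("scene","top"):
    c=vision.read_camera(n); P=cloud(c);X,Y,Z=P[...,0],P[...,1],P[...,2]
    m=(Z>.078)&(Z<.09)&(X>.42)&(X<.54)&(Y>.11)&(Y<.17);q=P[m];print(n,"handle",cv2.minAreaRect(q[:,:2].astype(np.float32)))
    m=(Z>.046)&(Z<.054)&(X>.42)&(X<.52)&(Y>.07)&(Y<.2);q=P[m];print("lid rear",q.min(0))
    m=(Z>.089)&(Z<.1)&(X>.605)&(X<.69)&(Y>.1)&(Y<.2);q=P[m][:,:2].astype(np.float32)
    vx,vy,x0,y0=cv2.fitLine(q,cv2.DIST_HUBER,0,.01,.01).ravel();print("lever deg",np.degrees(np.arctan(vy/vx)),len(q),q.max(0))
    cv2.imwrite(f"pics/{n}9.png",cv2.resize(c["pixels"],(800,600)))
    if n=="scene":cv2.imwrite("pics/s9.png",cv2.resize(c["pixels"][130:210,235:335],(750,600)))
    old=pickle.load(open(n+".pkl","rb"));d=cv2.absdiff(old["pixels"],c["pixels"]).max(2)
    cv2.imwrite(f"pics/d{n}.png",cv2.resize(d,(800,600)))
E
```

```text
22.5 [ 0.57046754 -0.09105503  0.20996451] [-0.3704084   0.28027011  0.0047366 ]
scene handle ((0.5070440769195557, 0.1331234872341156), (0.04529208689928055, 0.015150974504649639), 5.771427154541016)
lid rear [0.44967735 0.08317938 0.04604582]
lever deg 4.286381 95 [0.6650361  0.15375717]
top handle ((0.5047634243965149, 0.13222259283065796), (0.04791991785168648, 0.012174737639725208), 4.330828666687012)
lid rear [0.43728393 0.08172869 0.04604849]
lever deg 3.3301945 80 [0.6645941  0.15094198]
```

View pics/s9.png

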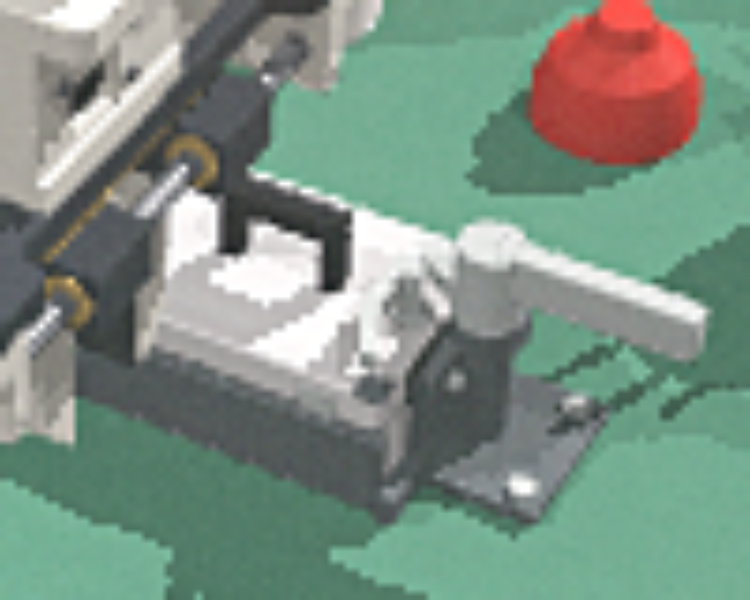

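View pics/top9.png

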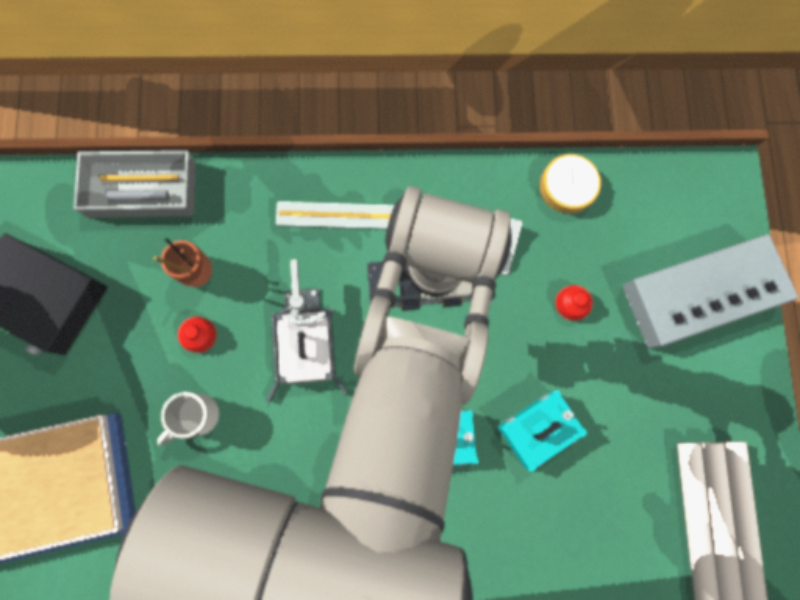

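The lever lies along the bracket's +x, measuring 3.3 to 4.3° against the rail axis at about 3.8°. The handle has moved about 6 mm past first buffer contact. The red caps, mug, pen pot and rule are at the same pixels as before. The arm hides most of the wedge and all of the hourglass in this view.

```bash
python3 -c "
from h import *
print(hand_in())"
```

```text
the job is handed in; nothing more can be done
None
```

I slid the silver case, keeper post first, between the rails until it met the buffer, which showed as about 2.6 N of resistance. I then let go of the handle and swung the lever to its stop, where it took 14 N without moving further. The gripper was raised clear before I handed in at about 22.6 s.

**Last checks that agreed:**
- **Lever:** it measures 3.3° to 4.3°, against a bracket axis of about 3.8°.
- **Draw:** the hook is round the post. The case sits about 5 to 7 mm past first buffer contact, where about 6 mm is expected.
- **Other things on the shelf:** both caps, the mug, the pen pot and the rule stand where they did in the first picture.

**Not checked:** the arm hid the hourglass and most of the wedge in my last top view. I did not look at them separately, but the gripper passed above hourglass height and I felt no contact.

**One hitch:** partway in, the case stuck from my pressing down about 20 N on the shelf. Raising the gripper 1.5 mm freed it, so it went the last few millimetres partly carried by the gripper, at shelf level.

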